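Move the spice row from the wire rack to the oak rack in the same order

TASK

The wire spice rack is wanted for washing: move its four spice jars straight across, one at a time, into the four compartments of the empty wooden rack, keeping the row in the same order from left to right as you face the worktop. Lower each jar upright onto the compartment floor rather than dropping it, never park a jar on the worktop on the way, and leave the garlic, the onion and the pepper mill alone.

Things in the scene. Friction and masses are not known exactly. Their poses are not given: they have to be found in the camera images.
- jar_0: Spice jar, clear with a yellow screw cap, 42 x 42 mm, 96 mm tall, about 0.11 kg; label: white, over beige contents; pale orange disc on the cap. Origin: centre of its underside; z up. The cap is 41 mm across, from 76 to 96 mm up; grip there or just below, at any yaw. Starts upright in one of the wire rack's cells. All four have one shape; what matters is the place in the row.
- jar_1: Spice jar, clear with a yellow screw cap, 42 x 42 mm, 96 mm tall, about 0.11 kg; label: blue, over grey contents; dark blue disc on the cap. Origin: centre of its underside; z up. The cap is 41 mm across, from 76 to 96 mm up; grip there or just below, at any yaw. Starts upright in one of the wire rack's cells. All four have one shape; what matters is the place in the row.
- jar_2: Spice jar, clear with a yellow screw cap, 42 x 42 mm, 96 mm tall, about 0.11 kg; label: red and white, over reddish contents; white disc on the cap. Origin: centre of its underside; z up. The cap is 41 mm across, from 76 to 96 mm up; grip there or just below, at any yaw. Starts upright in one of the wire rack's cells. All four have one shape; what matters is the place in the row.
- jar_3: Spice jar, clear with a yellow screw cap, 42 x 42 mm, 96 mm tall, about 0.11 kg; label: green; green disc on the cap. Origin: centre of its underside; z up. The cap is 41 mm across, from 76 to 96 mm up; grip there or just below, at any yaw. Starts upright in one of the wire rack's cells. All four have one shape; what matters is the place in the row.
- wire_rack: Bright steel wire rack, 246 x 65 mm, fixed, to the robot's left or right. Origin: centre of its underside; x away from the robot (yaw 0.05 to 0.45), +y left. Four open cells in a row along y, 55 x 56 mm clear, centres at x 0, y +0.09, +0.03, -0.03, -0.09 m (first to fourth from the left). Jars stand 12 mm above the worktop; wire rim 45 mm high, loop at each end 64 mm high.
- oak_rack: Empty pale wooden rack, 246 x 66 mm, fixed, on the other side. Origin: centre of its underside; x away from the robot (yaw 0.05 to 0.45), +y left. Four open compartments in a row along y, 54 x 54 mm clear, centres at x 0, y +0.09, +0.03, -0.03, -0.09 m (first to fourth from the left), floor 10 mm above the worktop. Long walls 38 mm high, partitions 34 mm, rounded ends 67 mm.
- garlic: A garlic bulb, about 52 mm, on the worktop in front of the racks. Origin: its underside. Leave it alone.
- onion: A brown onion, 79 mm wide and 85 mm tall, on the worktop in front of the racks. Origin: its underside. Leave it alone.
- pepper_mill: A dark wooden pepper mill, 58 mm wide and 170 mm tall, on the worktop behind the right-hand rack. Origin: centre of its underside. Leave it alone. (Close behind the left-hand rack a tall cabinet rises to the ceiling: keep arm and gripper clear of it.)
Mind the look-alikes: they are no part of the job. Leave any purple or turquoise look-alike of the jar_3 alone.

How it is judged:
By the outcome, as a careful person would: the job done as asked, in the order asked, and still so for the second after the job is handed in, with the robot touching nothing.
It also fails if it takes over 109 s, if anything falls off the work surface, if the arm or the gripper's body presses on something with over 40 N, if the wrist force passes 120 N, or if a joint passes its speed limit or range.

ROBOT

A 6-joint arm with a two-finger parallel gripper is mounted at the origin on a cart in front of the work surface, level with it; the furniture and walls round the work are solid. World frame = base frame: x ahead of the robot, y to its left, z up, the work surface at z = 0. Lengths are in m, angles in rad, forces in N, time in s.
With the tool pointing down it reaches from about 0.4 to 0.825 m from the base axis. Payload 7 kg.
Tool frame: the origin (TCP) lies at the very end of the fingers, on their centre line; the grasp point (between the pads) lies 19 mm behind it; z points along the fingers, y is the line along which they close (so a half turn about z gives the same grasp; the last joint's range is limited). The gripper opens to 88 mm and grips with 3 to 60 N. Pads are 19 mm wide; open, the fingers measure 130 mm over their backs; the gripper's body (78 mm by 193 mm) begins 47 mm behind the grasp point.
Start: joints at [-0.99, 0.359, 0.012, 0, -1.224, -0.288], TCP at [0.195, -0.646, 0.227] pointing down, gripper open.
Joint ranges: [-3.07, 3.07], [-1.43, 2.12], [-1.02, 1.25], [-3.03, 1.67], [-3.05, -0], [-3.03, 3.03]. Speed limits (rad/s): [2.39, 2.39, 3.01, 3.14, 3.14, 3.14].

INTERFACE

Orientations are given as [roll, pitch, yaw] about the fixed x, y, z axes, in that order (R = Rz(yaw) Ry(pitch) Rx(roll)).
In Python, from station import arm gives the robot as it stands.
- The arm moves only by the tool step_arm, never from a script. Its argument "rows" is a list of rows, each a list of 5 numbers: the shift along the world's x, y, z in m, then the turn about the world's z in rad, then the finger opening in m, from 0 to 0.0876. In form: [[x, y, z, spin, gripper], ...]. A call has 1 to 20 rows; each row is the pose to reach, as a shift and turn from the pose commanded when the call began; what a row does not reach only later rows make up. A row lasts 1/10 s, in which the tool goes at most 50 mm and 8.59 degrees, less where a joint would pass 70% of its speed; a pose out of reach is approached as far as the arm can. A call with a gripper value outside its range is refused whole. The fingers move at their own pace and stop on an object; "newtons" is the grip in N (left out, the last holds). Time passes only in rows, so rows that repeat a pose let the fingers close. It gives the time, the measured TCP pose, the force, the opening and the grip force at its end, in the units of the state.
- arm.get_state(): the state, without advancing time (a new reading comes with each control period).
- arm.grab_frame(name): name is "scene" or "side" or "wrist"; returns a dict with "color" (420x560x3 uint8, blue, green, red), "vfov" (degrees; the focal length in pixels is half the picture's height over the tangent of half this angle, whatever the lens; pixels are square), "cx", "cy" (the principal point, pixels), "k1" (the pictures are not rectified: a ray, as slopes to the right and down, at radius r is drawn at 1 + k1 r^2 times it, then the intrinsics apply), "rvec" (rotation vector, rad) and "tvec" (3), from world to camera coordinates, as OpenCV has them. Camera axes: x right, y down, z forward; pixel columns grow to the right and rows downward; lengths in m; the calibration is good to about 2 mm. A picture is of the moment at which its call begins. There is no depth.
- arm.job_done(): hands the job in; it is judged then, once.
The state is a dict: "t": time; "q": joint angles; "qd": joint speeds; "joint_efforts": joint torques, N m; "eef_pos": TCP position; "ee_rot": TCP orientation; "force": force on the tool from outside, world axes, zero at the start; "moment": the same for the moment, N m; "width": finger opening in m; "gripper_force": force on a finger pad.
Only numpy, scipy, OpenCV 4.12 (cv2) and the standard library are available. Lean on these libraries where they do the work, as an engineer would, in place of code of your own. Each camera call takes 0.05 s, during which the arm holds its last target. There are 200 camera calls.

## Working session

There is one attempt and no reset: what is moved stays moved. The work goes in short steps, Python scripts to look and compute and a tool call to move; the robot and the scene stay as the last step left them, time stands still between calls to the robot, and variables do not carry over. Pictures are saved under pics/ and viewed, at most 14 in all, crops included, and the job is handed in when it is done.

Besides the shell and the picture viewer there is one more tool, called after "Call:" in YAML: its name, and indented under it one key for each argument. step_arm: Moves the arm, as the interface text tells. Its arguments: {"type":"object","properties":{"rows":{"type":"array"},"newtons":{"type":"number"}},"required":["rows"]}

```bash
mkdir -p pics; cat > h.py <<'E'
import numpy as np, cv2, pickle
from station import arm
def grab(n,tag):
    f=arm.grab_frame(n); cv2.imwrite(f'pics/{tag}.png',f['color']); pickle.dump(f,open(f'pics/{tag}.pkl','wb')); return f
def load(tag): return pickle.load(open(f'pics/{tag}.pkl','rb'))
def par(f):
    h=f['color'].shape[0]; F=h/2/np.tan(np.radians(f['vfov'])/2)
    R=cv2.Rodrigues(np.array(f['rvec'],float))[0]; t=np.array(f['tvec'],float).ravel()
    return F,R,t
def ray(f,u,v):
    F,R,t=par(f); d=np.array([(u-f['cx'])/F,(v-f['cy'])/F]); s=d.copy()
    for _ in range(30): s=d/(1+f['k1']*(s@s))
    return -R.T@t, R.T@np.r_[s,1]
def onz(f,u,v,z):
    c,d=ray(f,u,v); return (c+d*(z-c[2])/d[2])[:2]
def proj(f,p):
    F,R,t=par(f); c=R@np.array(p,float)+t; s=c[:2]/c[2]; s=s*(1+f['k1']*(s@s)); return s*F+[f['cx'],f['cy']]
E
python3 - <<'E'
from h import *
a=grab('scene','scene0');b=grab('side','side0');
for f in(a,b): print(ray(f,280,210),f['k1'])
print(arm.get_state())
E
```

```text
(array([-0.00187712,  0.90509838,  0.74036092]), array([ 0.42199386, -0.7488847 , -0.51125219])) -0.16235476389063447
(array([0.06880697, 0.37882069, 0.92574231]), array([ 0.4510949 , -0.4385201 , -0.77739881])) -0.0002442463052017821
{'t': 0.1, 'q': array([-9.89915424e-01,  3.59310428e-01,  1.11742416e-02, -2.73457268e-04,
       -1.22410771e+00, -2.88120362e-01]), 'qd': array([ 0.00047606, -0.00176113,  0.00123442,  0.00025147,  0.00073585,
        0.00063657]), 'joint_efforts': array([-2.03228039e-03, -5.84163094e+01,  2.93750238e+01,  7.01557025e+00,
        1.01719241e-02, -5.94124822e-05]), 'eef_pos': array([ 0.19465869, -0.64587996,  0.22573617]), 'ee_rot': array([ 3.14013170e+00, -1.64875508e-04, -2.84892509e+00]), 'force': array([ 0.07495583, -0.47504742,  0.28153799]), 'moment': array([ 0.06022012, -0.06105901, -0.02338826]), 'gripper_force': 0.0, 'width': 0.08777272334401262}
```

View pics/scene0.png

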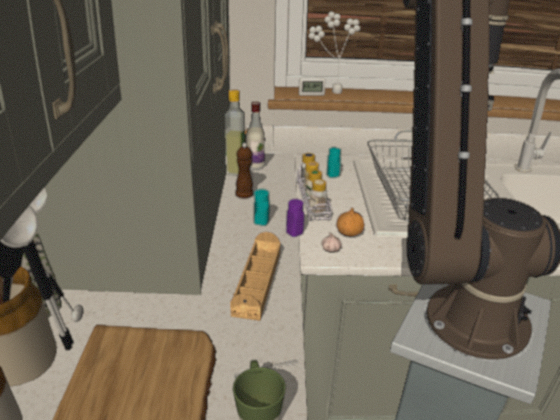

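View pics/side0.png

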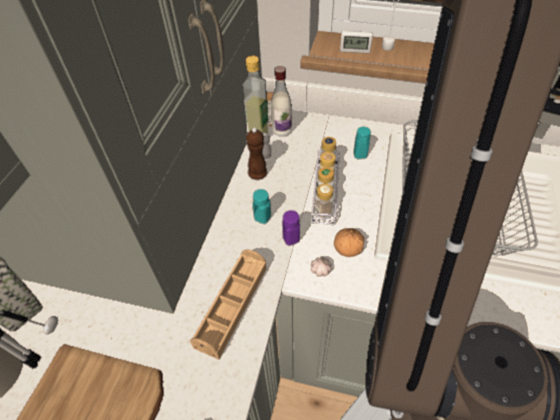

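The side view shows the wire rack at about (326,185) with four yellow-capped jars in a row. The empty oak rack is at about (230,303). The look-alikes are turquoise at (361,143) and (262,206) and purple at (291,228), and none is in the rack. I'll confirm with an enlarged crop.

```bash
python3 - <<'E'
from h import *
f=load('side0'); c=f['color']
a=cv2.resize(c[125:235,280:380],None,fx=5,fy=5,interpolation=cv2.INTER_CUBIC)
cv2.imwrite('pics/c1.png',a)
a=cv2.resize(c[240:365,180:280],None,fx=4.5,fy=4.5,interpolation=cv2.INTER_CUBIC)
cv2.imwrite('pics/c2.png',a)
E
```

```text
(no output)
```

View pics/c1.png

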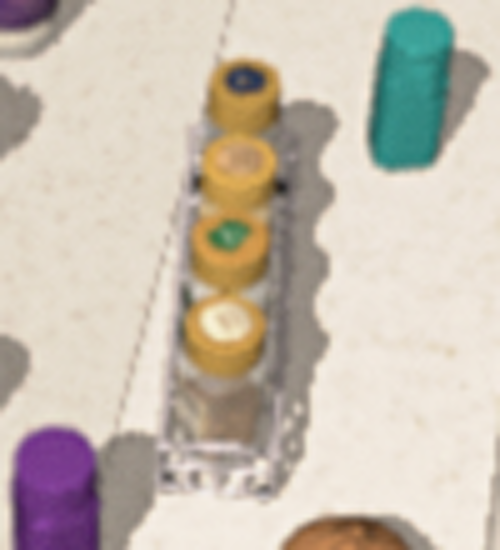

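View pics/c2.png

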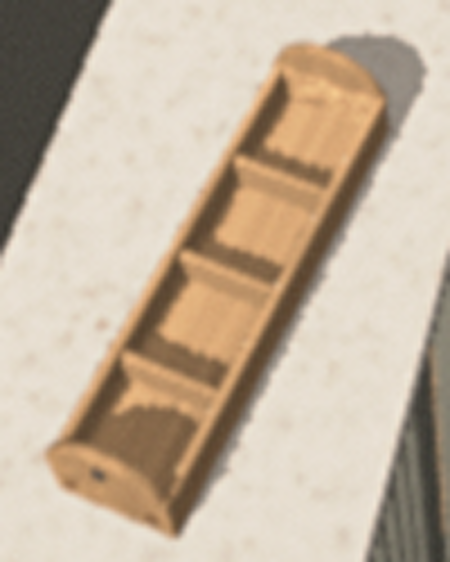

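Row from left (near camera) to right: white disc jar_2, green jar_3, orange jar_0, blue jar_1. These are the four in the rack and their cap discs match the descriptions. The turquoise and purple ones have no yellow cap and stand outside it. The oak rack has four clear compartments.

```bash
python3 - <<'E'
from h import *
f=load('side0')
print(np.round(par(f)[0]), f['cx'],f['cy'])
for n,u,v in [('blue',244,80),('orange',239,157),('green',230,235),('white',224,320)]:
    print(n,onz(f,280+u/5,125+v/5,.108).round(4))
P=[]
for a,b in [((240,155),(328,187)),((183,250),(277,283)),((125,353),(215,390))]:
    m=[onz(f,180+(x-.5)/4.5,240+(y-.5)/4.5,.034) for x,y in(a,b)]; P.append((m[0]+m[1])/2); print('part',m,P[-1])
# ends tops z=.067
for x,y in [(328,55),(118,470)]: print('end top',onz(f,180+x/4.5,240+y/4.5,.067))
for n,z in [((361,133),.1),((262,195),.1),((291,217),.1),((257,131),.17),((349,241),.04),((320,267),.03)]: print(n,onz(f,*n,z).round(3))
d=P[2]-P[0]; print(np.linalg.norm(d),np.arctan2(d[1],d[0])-np.pi/2)
s=load('scene0')
for p in P: print(proj(s,[*p,.034]))
E
```

```text
431.0 284.699349984139 208.24629109581423
blue [ 0.6156 -0.3538]
orange [ 0.578  -0.3047]
green [ 0.5438 -0.2566]
white [ 0.5075 -0.2089]
part [array([0.53120708, 0.09298666]), array([0.48329092, 0.07444855])] [0.507249   0.08371761]
part [array([0.51109001, 0.15031261]), array([0.46240075, 0.12999238])] [0.48674538 0.1401525 ]
part [array([0.48939083, 0.20695766]), array([0.44255164, 0.18935686])] [0.46597124 0.19815726]
end top [0.52474072 0.03105817]
end top [0.43183331 0.25232231]
(361, 133) [ 0.575 -0.449]
(262, 195) [ 0.615 -0.091]
(291, 217) [ 0.513 -0.089]
(257, 131) [ 0.739 -0.2  ]
(349, 241) [ 0.388 -0.166]
(320, 267) [ 0.395 -0.065]
0.12165642737717959 0.3461703383587189
[261.95456489 256.70579941]
[256.5372802  271.75028182]
[250.35042099 288.56430006]
```

```bash
python3 - <<'E'
from h import *
f=load('side0')
for p in [(165,311),(190,245),(215,190),(100,270)]: print(p,onz(f,*p,0).round(3))
s=load('scene0')
for p in [(198,293),(212,230),(222,180)]: print(p,onz(s,*p,0).round(3))
for p in [(.6156,-.3538),(.5075,-.2089)]: print(proj(s,[*p,.108]))
E
```

```text
(165, 311) [0.592 0.257]
(190, 245) [0.697 0.1  ]
(215, 190) [ 0.795 -0.069]
(100, 270) [0.802 0.302]
(198, 293) [0.581 0.241]
(212, 230) [0.712 0.013]
(222, 180) [ 0.864 -0.243]
[307.39758425 155.05729749]
[317.92475655 182.03285823]
```

Call:
step_arm:
  rows:
    - [0,0,0.05,0.1,0.0876]
    - [0.03,0.03,0.09,0.25,0.0876]
    - [0.06,0.06,0.09,0.4,0.0876]
    - [0.09,0.09,0.09,0.55,0.0876]
    - [0.12,0.12,0.09,0.7,0.0876]
    - [0.15,0.15,0.09,0.85,0.0876]
    - [0.18,0.18,0.09,1.0,0.0876]
    - [0.21,0.21,0.09,1.15,0.0876]
    - [0.24,0.24,0.09,1.3,0.0876]
    - [0.27,0.27,0.09,1.45,0.0876]
    - [0.3,0.3,0.09,1.6,0.0876]
    - [0.33,0.33,0.09,1.75,0.0876]
    - [0.366,0.365,0.09,1.92,0.0876]
    - [0.366,0.365,0.09,1.92,0.0876]
    - [0.366,0.365,0.09,1.92,0.0876]
    - [0.366,0.365,0.09,1.92,0.0876]

```text
t: 1.7
eef_pos: [0.5604, -0.2815, 0.3163]
ee_rot: [3.141, 0.0, -0.93]
force: [-0.2, -1.5, -0.5]
width: 0.0874
gripper_force: 0.0
```

```bash
python3 - <<'E'
from h import *
f=grab('wrist','w1'); print(ray(f,280,210),f['k1'])
for p in [(.6156,-.3538),(.578,-.3047),(.5438,-.2566),(.5075,-.2089)]: print(proj(f,[*p,.108]).round(1))
E
```

```text
(array([ 0.61102197, -0.35053072,  0.47438962]), array([-0.18021928,  0.25278119, -0.95062022])) -0.01272553210532478
[280.7  86.9]
[281.5 151. ]
[280.3 206.3]
[280.9 257.3]
```

View pics/w1.png

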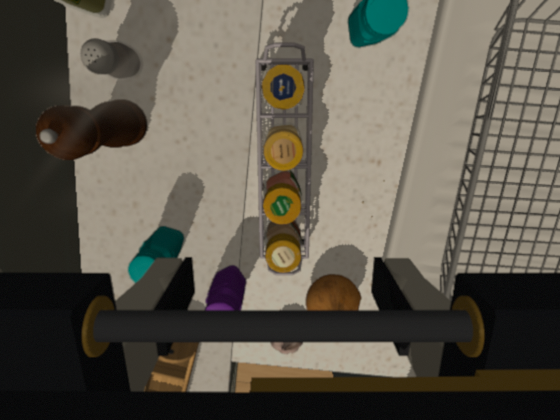

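The wrist view shows the four caps at (283,87) blue, (283,150) orange, (282,206) green and (283,256) white. This agrees with the side camera to about 2 px.

```bash
python3 - <<'E'
from h import *
f=load('w1')
P=[onz(f,u,v,.108) for u,v in [(283,87),(283.5,150),(282,206),(283,256.5)]]
for p in P: print(p.round(4), (p-arm.get_state()['eef_pos'][:2]).round(4))
d=P[3]-P[0]; print(np.arctan2(d[1],d[0])-np.pi/2,np.linalg.norm(d))
E
```

```text
[ 0.6137 -0.3551] [ 0.0536 -0.0733]
[ 0.577  -0.3068] [ 0.0168 -0.0249]
[ 0.5425 -0.258 ] [-0.0176  0.0238]
[ 0.5062 -0.2111] [-0.054   0.0707]
0.6416232663384318 0.17969892645461724
```

Call:
step_arm:
  rows:
    - [-0.02,0.025,-0.02,0,0.0876]
    - [-0.045,0.06,-0.05,0,0.0876]
    - [-0.053,0.071,-0.09,0,0.0876]
    - [-0.053,0.071,-0.13,0,0.0876]
    - [-0.053,0.071,-0.17,0,0.0876]
    - [-0.053,0.071,-0.2,0,0.0876]
    - [-0.053,0.071,-0.22,0,0.0876]
    - [-0.053,0.071,-0.238,0,0.0876]
    - [-0.053,0.071,-0.238,0,0.0876]
    - [-0.053,0.071,-0.238,0,0.0876]
    - [-0.053,0.071,-0.238,0,0.03]
    - [-0.053,0.071,-0.238,0,0.03]
    - [-0.053,0.071,-0.238,0,0.03]
    - [-0.053,0.071,-0.238,0,0.03]
    - [-0.053,0.071,-0.238,0,0.03]
    - [-0.053,0.071,-0.238,0,0.03]
    - [-0.053,0.071,-0.238,0,0.03]
  newtons: 25

```text
t: 3.45
eef_pos: [0.5078, -0.2102, 0.0785]
ee_rot: [3.142, 0.0, -0.929]
force: [0.7, -0.7, 0.3]
width: 0.0443
gripper_force: 23.9
```

Call:
step_arm:
  rows:
    - [0,0,0.02,0,0.03]
    - [0,0,0.06,0,0.03]
    - [0,0,0.1,0,0.03]
    - [0,0,0.14,0,0.03]
    - [0,0.01,0.18,0,0.03]
    - [-0.003,0.04,0.2,0,0.03]
    - [-0.006,0.08,0.22,-0.03,0.03]
    - [-0.01,0.12,0.22,-0.06,0.03]
    - [-0.015,0.16,0.22,-0.09,0.03]
    - [-0.02,0.2,0.22,-0.12,0.03]
    - [-0.025,0.24,0.22,-0.15,0.03]
    - [-0.03,0.28,0.22,-0.18,0.03]
    - [-0.035,0.32,0.22,-0.21,0.03]
    - [-0.04,0.36,0.22,-0.24,0.03]
    - [-0.046,0.4,0.22,-0.26,0.03]
    - [-0.052,0.435,0.22,-0.27,0.03]
    - [-0.052,0.435,0.22,-0.27,0.03]
    - [-0.052,0.435,0.22,-0.27,0.03]
    - [-0.052,0.435,0.22,-0.27,0.03]

```text
t: 5.35
eef_pos: [0.4557, 0.2242, 0.2984]
ee_rot: [3.141, -0.0, -1.199]
force: [-0.1, -0.9, 0.3]
width: 0.0439
gripper_force: 23.8
```

```bash
python3 - <<'E'
from h import *
f=grab('wrist','w2'); s=arm.get_state(); print(s['eef_pos'],s['ee_rot'],s['width'],s['gripper_force'])
E
```

```text
[0.45583657 0.22395278 0.29854381] [ 3.14144954e+00 -8.14765025e-05 -1.19947417e+00] 0.04377516144176718 23.814505564514548
```

View pics/w2.png

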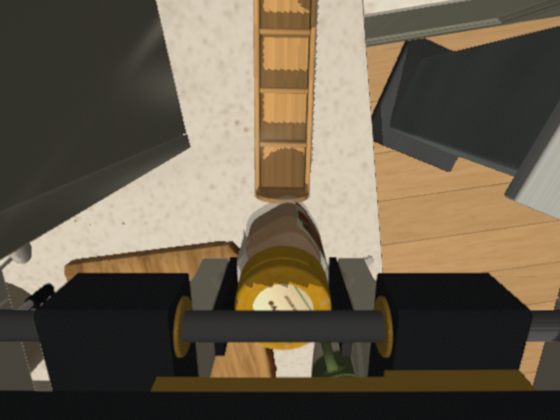

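Jar_2 is held. The oak rack is visible, with partitions at about rows 32, 91 and 143 and columns 259 to 312. I'll enlarge it to measure the compartments.

```bash
python3 - <<'E'
from h import *
f=load('w2'); c=f['color'][0:210,230:340].copy()
a=cv2.resize(c,None,fx=2.85,fy=2.85,interpolation=cv2.INTER_CUBIC)
# overlay of model with first estimate
o=np.array([.4867,.1402]);th=.37
def W(x,y): return o+np.array([x*np.cos(th)-y*np.sin(th),x*np.sin(th)+y*np.cos(th)])
def px(x,y,z): return tuple(int(v) for v in ((proj(f,[*W(x,y),z])-[230,0])*2.85).round())
for y in(-.06,0,.06): cv2.line(a,px(-.027,y,.034),px(.027,y,.034),(0,0,255),1)
for x in(-.027,.027): cv2.line(a,px(x,.117,.038),px(x,-.09,.038),(255,0,0),1)
cv2.imwrite('pics/c3.png',a)
E
```

```text
(no output)
```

View pics/c3.png

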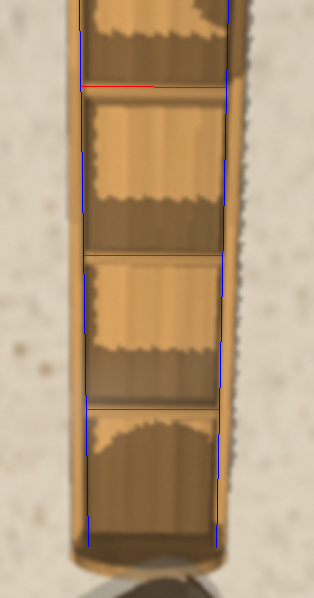

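Call:
step_arm:
  rows:
    - [-0.001,0,-0.03,0,0.03]
    - [-0.0015,0,-0.07,0,0.03]
    - [-0.0015,0,-0.11,0,0.03]
    - [-0.0015,0,-0.14,0,0.03]
    - [-0.0015,0,-0.17,0,0.03]
    - [-0.0015,0,-0.195,0,0.03]
    - [-0.0015,0,-0.21,0,0.03]
    - [-0.0015,0,-0.216,0,0.03]
    - [-0.0015,0,-0.219,0,0.03]
    - [-0.0015,0,-0.221,0,0.03]
    - [-0.0015,0,-0.221,0,0.03]
    - [-0.0015,0,-0.221,0,0.03]

```text
t: 6.6
eef_pos: [0.4546, 0.225, 0.0783]
ee_rot: [-3.14, 0.001, -1.199]
force: [0.4, 0.2, -0.4]
width: 0.0444
gripper_force: 23.8
```

Call:
step_arm:
  rows:
    - [0,0,-0.0005,0,0.03]
    - [0,0,-0.001,0,0.03]
    - [0,0,-0.0015,0,0.03]
    - [0,0,-0.002,0,0.03]
    - [0,0,-0.002,0,0.03]

```text
t: 7.1
eef_pos: [0.4545, 0.2249, 0.0764]
ee_rot: [-3.141, 0.0, -1.198]
force: [-2.3, -0.4, 8.5]
width: 0.0443
gripper_force: 25.1
```

Call:
step_arm:
  rows:
    - [0,0,0,0,0.0876]
    - [0,0,0,0,0.0876]
    - [0,0,0,0,0.0876]
    - [0,0,0,0,0.0876]
    - [0,0,0.02,0,0.0876]
    - [0,0,0.06,0,0.0876]
    - [0,-0.01,0.1,0,0.0876]
    - [0.005,-0.04,0.13,0,0.0876]
    - [0.015,-0.08,0.15,0.03,0.0876]
    - [0.023,-0.12,0.16,0.06,0.0876]
    - [0.03,-0.16,0.17,0.09,0.0876]
    - [0.038,-0.2,0.18,0.12,0.0876]
    - [0.045,-0.24,0.18,0.15,0.0876]
    - [0.053,-0.28,0.18,0.18,0.0876]
    - [0.06,-0.325,0.18,0.21,0.0876]
    - [0.068,-0.37,0.18,0.24,0.0876]
    - [0.076,-0.415,0.18,0.27,0.0876]
    - [0.083,-0.455,0.18,0.27,0.0876]
    - [0.0885,-0.483,0.17,0.27,0.0876]
    - [0.0885,-0.483,0.15,0.27,0.0876]

```text
t: 9.1
eef_pos: [0.5437, -0.2618, 0.2257]
ee_rot: [-3.141, -0.002, -0.932]
force: [-0.3, 0.6, -1.2]
width: 0.088
gripper_force: 0.0
```

```bash
python3 - <<'E'
from h import *
f=grab('side','s2'); cv2.imwrite('pics/c4.png',cv2.resize(f['color'][120:370,180:390],None,fx=2.4,fy=2.4,interpolation=cv2.INTER_CUBIC))
E
```

```text
(no output)
```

View pics/c4.png

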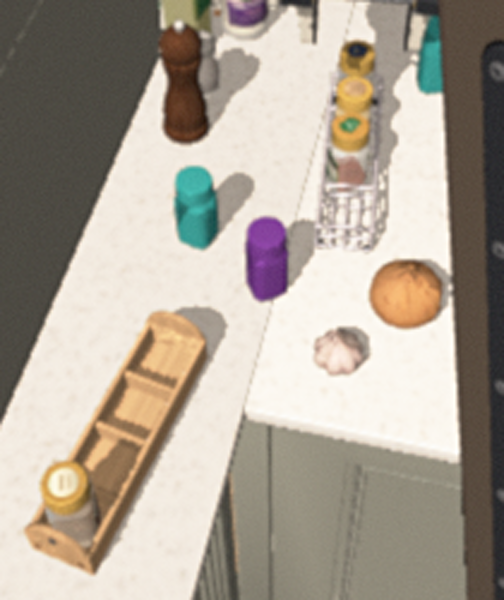

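Jar_2 stands upright in the leftmost compartment, with the white cap at crop (65,485). Next is green jar_3.

Call:
step_arm:
  rows:
    - [0,0,-0.03,0,0.0876]
    - [0,0,-0.07,0,0.0876]
    - [0,0,-0.105,0,0.0876]
    - [0,0,-0.13,0,0.0876]
    - [0,0,-0.147,0,0.0876]
    - [0,0,-0.147,0,0.0876]
    - [0,0,-0.147,0,0.0876]
    - [0,0,-0.147,0,0.03]
    - [0,0,-0.147,0,0.03]
    - [0,0,-0.147,0,0.03]
    - [0,0,-0.147,0,0.03]
    - [0,0,-0.147,0,0.03]
    - [0,0,-0.147,0,0.03]
    - [0,0,-0.147,0,0.03]
  newtons: 25

```text
t: 10.55
eef_pos: [0.5431, -0.2583, 0.0787]
ee_rot: [-3.141, -0.0, -0.929]
force: [0.1, 0.4, 1.6]
width: 0.0432
gripper_force: 24.3
```

Call:
step_arm:
  rows:
    - [0,0,0.02,0,0.03]
    - [0,0,0.06,0,0.03]
    - [0,0,0.1,0,0.03]
    - [0,0,0.14,0,0.03]
    - [0,0.015,0.17,0,0.03]
    - [-0.005,0.045,0.19,0,0.03]
    - [-0.012,0.085,0.2,-0.03,0.03]
    - [-0.02,0.125,0.2,-0.06,0.03]
    - [-0.025,0.165,0.2,-0.09,0.03]
    - [-0.03,0.205,0.2,-0.12,0.03]
    - [-0.036,0.245,0.2,-0.15,0.03]
    - [-0.042,0.285,0.2,-0.18,0.03]
    - [-0.049,0.325,0.2,-0.21,0.03]
    - [-0.056,0.365,0.2,-0.24,0.03]
    - [-0.062,0.4,0.2,-0.27,0.03]
    - [-0.067,0.42,0.2,-0.27,0.03]
    - [-0.067,0.426,0.19,-0.27,0.03]
    - [-0.067,0.426,0.17,-0.27,0.03]
    - [-0.067,0.426,0.14,-0.27,0.03]
    - [-0.067,0.426,0.11,-0.27,0.03]

```text
t: 12.55
eef_pos: [0.4755, 0.1671, 0.1872]
ee_rot: [3.142, 0.0, -1.199]
force: [0.0, 0.6, -1.5]
width: 0.0435
gripper_force: 24.1
```

Call:
step_arm:
  rows:
    - [0,0,-0.02,0,0.03]
    - [0,0,-0.05,0,0.03]
    - [0,0,-0.08,0,0.03]
    - [0,0,-0.1,0,0.03]
    - [0,0,-0.107,0,0.03]
    - [0,0,-0.11,0,0.03]
    - [0,0,-0.111,0,0.03]
    - [0,0,-0.112,0,0.03]
    - [0,0,-0.113,0,0.03]
    - [0,0,-0.113,0,0.03]

```text
t: 13.55
eef_pos: [0.4765, 0.1682, 0.0766]
ee_rot: [-3.14, 0.0, -1.198]
force: [-0.4, 0.1, 4.7]
width: 0.0432
gripper_force: 24.8
```

Call:
step_arm:
  rows:
    - [0,0,0,0,0.0876]
    - [0,0,0,0,0.0876]
    - [0,0,0,0,0.0876]
    - [0,0,0,0,0.0876]
    - [0,0,0.02,0,0.0876]
    - [0,0,0.06,0,0.0876]
    - [0,-0.01,0.1,0,0.0876]
    - [0.008,-0.04,0.13,0,0.0876]
    - [0.018,-0.08,0.15,0.03,0.0876]
    - [0.027,-0.12,0.16,0.06,0.0876]
    - [0.036,-0.16,0.17,0.09,0.0876]
    - [0.044,-0.2,0.18,0.12,0.0876]
    - [0.053,-0.24,0.18,0.15,0.0876]
    - [0.061,-0.28,0.18,0.18,0.0876]
    - [0.07,-0.325,0.18,0.21,0.0876]
    - [0.079,-0.37,0.18,0.24,0.0876]
    - [0.088,-0.41,0.18,0.27,0.0876]
    - [0.096,-0.45,0.18,0.27,0.0876]
    - [0.101,-0.475,0.17,0.27,0.0876]
    - [0.101,-0.475,0.15,0.27,0.0876]

```text
t: 15.55
eef_pos: [0.5775, -0.3108, 0.2254]
ee_rot: [-3.141, -0.002, -0.932]
force: [-0.0, 0.0, -0.1]
width: 0.0879
gripper_force: 0.0
```

```bash
python3 - <<'E'
from h import *
f=grab('side','s3'); cv2.imwrite('pics/c5.png',cv2.resize(f['color'][120:370,180:390],None,fx=2.4,fy=2.4,interpolation=cv2.INTER_CUBIC))
E
```

```text
(no output)
```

View pics/c5.png

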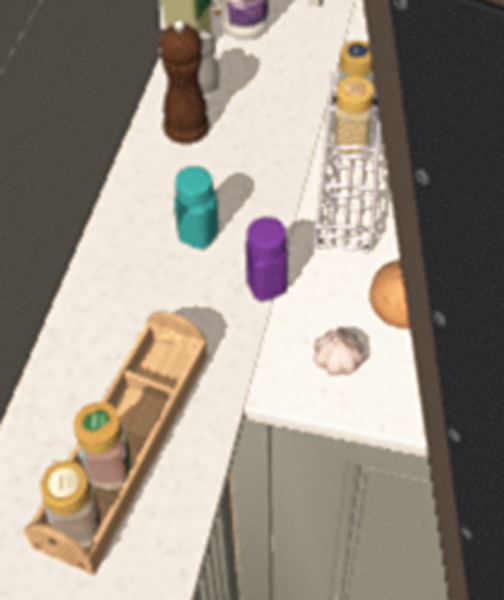

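Green jar_3 stands upright in the second compartment at crop (100,425). Next is orange jar_0.

Call:
step_arm:
  rows:
    - [0,0,-0.03,0,0.0876]
    - [0,0,-0.07,0,0.0876]
    - [0,0,-0.105,0,0.0876]
    - [0,0,-0.13,0,0.0876]
    - [0,0,-0.147,0,0.0876]
    - [0,0,-0.147,0,0.0876]
    - [0,0,-0.147,0,0.0876]
    - [0,0,-0.147,0,0.03]
    - [0,0,-0.147,0,0.03]
    - [0,0,-0.147,0,0.03]
    - [0,0,-0.147,0,0.03]
    - [0,0,-0.147,0,0.03]
    - [0,0,-0.147,0,0.03]
    - [0,0,-0.147,0,0.03]
  newtons: 25

```text
t: 17.0
eef_pos: [0.5769, -0.3073, 0.0786]
ee_rot: [-3.142, -0.0, -0.929]
force: [0.3, 0.2, 1.5]
width: 0.0412
gripper_force: 24.0
```

Call:
step_arm:
  rows:
    - [0,0,0.02,0,0.03]
    - [0,0,0.06,0,0.03]
    - [0,0,0.1,0,0.03]
    - [0,0,0.14,0,0.03]
    - [-0.003,0.015,0.17,0,0.03]
    - [-0.008,0.045,0.19,0,0.03]
    - [-0.016,0.085,0.2,-0.03,0.03]
    - [-0.024,0.125,0.2,-0.06,0.03]
    - [-0.031,0.165,0.2,-0.09,0.03]
    - [-0.038,0.205,0.2,-0.12,0.03]
    - [-0.046,0.245,0.2,-0.15,0.03]
    - [-0.053,0.285,0.2,-0.18,0.03]
    - [-0.061,0.325,0.2,-0.21,0.03]
    - [-0.069,0.365,0.2,-0.24,0.03]
    - [-0.076,0.395,0.2,-0.27,0.03]
    - [-0.0795,0.415,0.2,-0.27,0.03]
    - [-0.0795,0.419,0.19,-0.27,0.03]
    - [-0.0795,0.419,0.17,-0.27,0.03]
    - [-0.0795,0.419,0.14,-0.27,0.03]
    - [-0.0795,0.419,0.11,-0.27,0.03]

```text
t: 19.0
eef_pos: [0.497, 0.1112, 0.1872]
ee_rot: [-3.141, 0.0, -1.199]
force: [0.3, 0.5, -1.7]
width: 0.0411
gripper_force: 24.0
```

Call:
step_arm:
  rows:
    - [0,0,-0.02,0,0.03]
    - [0,0,-0.05,0,0.03]
    - [0,0,-0.08,0,0.03]
    - [0,0,-0.1,0,0.03]
    - [0,0,-0.107,0,0.03]
    - [0,0,-0.11,0,0.03]
    - [0,0,-0.111,0,0.03]
    - [0,0,-0.112,0,0.03]
    - [0,0,-0.113,0,0.03]
    - [0,0,-0.113,0,0.03]

```text
t: 20.0
eef_pos: [0.498, 0.1121, 0.0767]
ee_rot: [-3.14, 0.0, -1.198]
force: [-0.1, -0.3, 4.4]
width: 0.0407
gripper_force: 24.2
```

Call:
step_arm:
  rows:
    - [0,0,0,0,0.0876]
    - [0,0,0,0,0.0876]
    - [0,0,0,0,0.0876]
    - [0,0,0,0,0.0876]
    - [0,0,0.02,0,0.0876]
    - [0,0,0.06,0,0.0876]
    - [0.002,-0.01,0.1,0,0.0876]
    - [0.01,-0.04,0.13,0,0.0876]
    - [0.02,-0.08,0.15,0.03,0.0876]
    - [0.03,-0.12,0.16,0.06,0.0876]
    - [0.04,-0.16,0.17,0.09,0.0876]
    - [0.05,-0.2,0.18,0.12,0.0876]
    - [0.06,-0.24,0.18,0.15,0.0876]
    - [0.07,-0.28,0.18,0.18,0.0876]
    - [0.081,-0.325,0.18,0.21,0.0876]
    - [0.092,-0.37,0.18,0.24,0.0876]
    - [0.102,-0.41,0.18,0.27,0.0876]
    - [0.111,-0.445,0.18,0.27,0.0876]
    - [0.116,-0.467,0.17,0.27,0.0876]
    - [0.116,-0.467,0.15,0.27,0.0876]

```text
t: 22.0
eef_pos: [0.6138, -0.3583, 0.225]
ee_rot: [-3.141, -0.001, -0.932]
force: [0.4, 0.1, 0.0]
width: 0.0876
gripper_force: 0.0
```

Call:
step_arm:
  rows:
    - [0,0,-0.03,0,0.0876]
    - [0,0,-0.07,0,0.0876]
    - [0,0,-0.105,0,0.0876]
    - [0,0,-0.13,0,0.0876]
    - [0,0,-0.147,0,0.0876]
    - [0,0,-0.147,0,0.0876]
    - [0,0,-0.147,0,0.0876]
    - [0,0,-0.147,0,0.03]
    - [0,0,-0.147,0,0.03]
    - [0,0,-0.147,0,0.03]
    - [0,0,-0.147,0,0.03]
    - [0,0,-0.147,0,0.03]
    - [0,0,-0.147,0,0.03]
    - [0,0,-0.147,0,0.03]
  newtons: 25

```text
t: 23.4
eef_pos: [0.6133, -0.3553, 0.0786]
ee_rot: [-3.142, -0.0, -0.929]
force: [-0.4, -0.2, -0.3]
width: 0.041
gripper_force: 24.9
```

Call:
step_arm:
  rows:
    - [0,0,0.02,0,0.03]
    - [0,0,0.06,0,0.03]
    - [0,0,0.1,0,0.03]
    - [0,0,0.14,0,0.03]
    - [-0.004,0.015,0.17,0,0.03]
    - [-0.01,0.045,0.19,0,0.03]
    - [-0.019,0.085,0.2,-0.03,0.03]
    - [-0.028,0.125,0.2,-0.06,0.03]
    - [-0.037,0.165,0.2,-0.09,0.03]
    - [-0.046,0.205,0.2,-0.12,0.03]
    - [-0.055,0.245,0.2,-0.15,0.03]
    - [-0.064,0.285,0.2,-0.18,0.03]
    - [-0.074,0.325,0.2,-0.21,0.03]
    - [-0.083,0.36,0.2,-0.24,0.03]
    - [-0.09,0.39,0.2,-0.27,0.03]
    - [-0.0945,0.408,0.2,-0.27,0.03]
    - [-0.0945,0.411,0.19,-0.27,0.03]
    - [-0.0945,0.411,0.17,-0.27,0.03]
    - [-0.0945,0.411,0.14,-0.27,0.03]
    - [-0.0945,0.411,0.11,-0.27,0.03]

```text
t: 25.4
eef_pos: [0.5187, 0.0553, 0.1873]
ee_rot: [-3.141, 0.0, -1.199]
force: [-0.3, 0.6, -1.1]
width: 0.0408
gripper_force: 24.9
```

Call:
step_arm:
  rows:
    - [0,0,-0.02,0,0.03]
    - [0,0,-0.05,0,0.03]
    - [0,0,-0.08,0,0.03]
    - [0,0,-0.1,0,0.03]
    - [0,0,-0.107,0,0.03]
    - [0,0,-0.11,0,0.03]
    - [0,0,-0.111,0,0.03]
    - [0,0,-0.112,0,0.03]
    - [0,0,-0.113,0,0.03]
    - [0,0,-0.113,0,0.03]

```text
t: 26.4
eef_pos: [0.5195, 0.056, 0.0766]
ee_rot: [-3.14, -0.0, -1.198]
force: [0.2, -0.3, 4.0]
width: 0.0405
gripper_force: 24.9
```

Call:
step_arm:
  rows:
    - [0,0,0,0,0.0876]
    - [0,0,0,0,0.0876]
    - [0,0,0,0,0.0876]
    - [0,0,0,0,0.0876]
    - [0,0,0.02,0,0.0876]
    - [0,0,0.06,0,0.0876]
    - [0,0,0.1,0,0.0876]
    - [0,-0.02,0.14,0,0.0876]
    - [0,-0.06,0.17,0,0.0876]
    - [0,-0.1,0.2,0,0.0876]
    - [0,-0.15,0.2,0,0.0876]
    - [0,-0.2,0.2,0,0.0876]
    - [0,-0.2,0.2,0,0.0876]
    - [0,-0.2,0.2,0,0.0876]
    - [0,-0.2,0.2,0,0.0876]

```text
t: 27.9
eef_pos: [0.5187, -0.1438, 0.2753]
ee_rot: [3.141, 0.0, -1.199]
force: [-0.1, 0.6, -0.3]
width: 0.0876
gripper_force: 0.0
```

```bash
python3 - <<'E'
from h import *
f=grab('side','s4'); g=grab('scene','sc4')
A=cv2.resize(f['color'][120:370,180:390],(420,500),interpolation=cv2.INTER_CUBIC);B=cv2.resize(g['color'][150:330,220:370],(380,500),interpolation=cv2.INTER_CUBIC)
cv2.imwrite('pics/c6.png',np.hstack([A,B]))
E
```

```text
(no output)
```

View pics/c6.png

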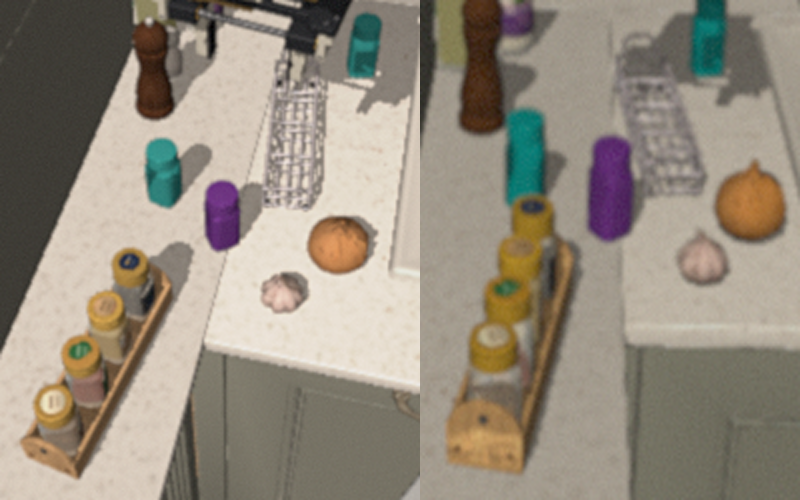

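All four jars stand upright in the oak rack as white, green, orange, blue from left to right, at crop (55,400), (80,352), (107,307) and (130,265). The wire rack is empty and nothing else has moved.

```bash
python3 -c "
from station import arm
print(arm.job_done())"
```

```text
the job is handed in; nothing more can be done
None
```

All four jars are upright in the oak rack in their original order (white, green, orange, blue discs from left to right), nothing else was moved, and the job was handed in at about 28 s of the 109 s allowed.

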